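Pack a paint kit snugly into a pine caddy

ROBOT

A 6-joint arm with a two-finger parallel gripper is mounted at the origin on the work surface. World frame = base frame: x ahead of the robot, y to its left, z up, the work surface at z = 0. Lengths are in m, angles in rad, forces in N, time in s.
With the tool pointing down it reaches from about 0.35 to 0.85 m from the base axis. Payload 8.1 kg.
Tool frame: the origin (TCP) lies at the centre of the arm's flange, where the gripper is bolted on; the fingertips stand 186 mm ahead of it and the grasp point (between the pads) lies 167 mm ahead of it (robot.nose_length is the distance from the TCP to the fingertips, in m); z points along the fingers, x is the direction in which the jaws open and shut, and the axes are right-handed (so a half turn about z gives the same grasp; the last joint's range is limited). The gripper opens to 93 mm and grips with 3 to 60 N. Pads are 15 mm wide; open, the fingers measure 128 mm over their backs; the gripper's body (75 mm by 188 mm) begins 65 mm behind the grasp point.
Start: joints at [1.239, 0.13, 1.488, -0, 1.523, -0.085], TCP at [0.147, 0.582, 0.405] pointing down, gripper open.
Joint ranges: [-2.96, 2.96], [-0.89, 2.26], [0.02, 2.5], [-1.34, 4.48], [0, 2.73], [-2.66, 2.66]. Speed limits (rad/s): [2.39, 2.39, 2.79, 3.14, 3.14, 3.14].

INTERFACE

Orientations are given as a rotation vector (axis times angle).
In Python, from plant import robot gives the robot as it stands.
- The arm moves only by the tool arm_command, never from a script. Its argument "motion" is a list of rows, each an object with "slide": the shift along the tool's x, y, z each as a share of 0.4 m, from -1 to 1, a list of three; "turn": the turn, a rotation vector about the tool's x, y, z each as a share of 0.5 rad, from -1 to 1, a list of three. A call has exactly 5 rows; each row shifts and turns the commanded pose from where the row before left it, along the tool's axes as they then stand; what a row does not reach is not made up. A row lasts 1/12 s, in which the tool goes at most 41.7 mm and 7.16 degrees, less where a joint would pass 70% of its speed; a pose out of reach is approached as far as the arm can. A call with a number of a shift or a turn outside -1 to 1 is refused whole. A call with a gripper value outside its range is refused whole. "gripper" is the opening in per cent of the stroke, from 0 (shut) to 100 (fully open), set as the call begins (left out, the last holds). The fingers move at their own pace and stop on an object; "grip_force" is the grip in N (left out, the last holds). Time passes only in rows, so rows that do not move let the fingers close, or fill a call up. It gives the time, the measured TCP pose, the force and the opening at its end, in the units of the state.
- robot.read_state(): the state, without advancing time (a new reading comes with each control period).
- robot.read_camera(name): name is "scene" or "top"; returns a dict with "pixels" (480x640x3 uint8, blue, green, red), "intrinsics" (3x3 intrinsics, pixels), "T" (4x4, takes a point from camera to world coordinates). Camera axes: x right, y down, z forward; pixel columns grow to the right and rows downward; lengths in m; the calibration is good to about 2 mm. A picture is of the moment at which its call begins. There is no depth.
- robot.close_job(): hands the job in, once; it reports no verdict.
The state is a dict: "t": time; "q": joint angles; "dq": joint speeds; "joint_torque": joint torques, N m; "tool_pos": TCP position; "orientation": TCP orientation; "force": force on the tool from outside, world axes, zero at the start; "wrist_torque": the same for the moment, N m; "opening": finger opening in m.
Only numpy, scipy, OpenCV 4.12 (cv2) and the standard library are available. Lean on these libraries where they do the work, as an engineer would, in place of code of your own. Each camera call takes 0.05 s, during which the arm holds its last target.

TASK

Finish packing the pine caddy: next to the pink jar already in it, stand the orange-banded carton and the green can upright on its floor, all three in one row between the end wall and the blue divider, with the carton's broad side across the caddy. Slide the divider along by its yellow tab until the three stand snug against one another and the end wall, and let go, with everything standing still. Leave the lilac jar, the mist sprayer, the tumbler and the glue gun where they are.

Things in the scene. Friction and masses are not known exactly. Their poses are not given: they have to be found in the camera images.
- caddy_in (a point): Centre of the inner floor of the open pine caddy, 6 mm above the table. The caddy is fixed to the table, walls 6 mm thick, rim 51 mm above the table (45 mm above the inner floor), outside 228 x 76 mm. Inside 216 mm along its x axis and 64 mm along its y axis; z is up. The row stands against the end wall at x = -108 mm; the blue divider is near the other end and pushes towards -x.
- divider (a joint): Travel of the blue sliding divider, in m, along the caddy's -x axis. 0 = fully back, where its flat front face is 176 mm from the end wall (caddy x = +68 mm); range 0 to 0.060. It starts between 0 and 0.006. Slides with about 1.5 N of friction and stays where it is left; pushing the full row takes about 4 to 9 N. With the three items tight it stands near 0.024 (58 + 40 + 54 mm of items).
- divider_face (a point): Foot of the divider's flat front face (the face that touches the row), mid-width, 0.5 mm above the inner floor; same axes as the caddy. The divider plate is 8 mm thick, 61 mm wide and 69 mm high; a 26 mm long, 34 mm high block lies behind it (+x).
- divider_tab (a point): Grip point on the upright yellow tab of the divider, 82 mm above the table, 22 mm behind the front face (+x); same axes as the caddy. The tab is 30 mm wide along the caddy's y and 14 mm thick along x, and stands free from 41 to 107 mm above the table (caddy rim 51 mm), so it can be pinched across y from above.
- pink_jar_center (a point): Centre of the pink round paint jar with a darker pink lid, diameter 58, height 90 mm, about 0.3 kg; it already stands in the caddy, 0 to 4 mm from the end wall at -x. z is its upright axis.
- carton_center (a point): Centre of the loose cardboard carton with an orange band, standing on the table: 40 mm along its own x, 58 mm along its own y, 100 mm high (z), 0.15 to 0.4 kg. It goes in with its y (58 mm) across the caddy, 3 mm free on either side; either way round is fine.
- green_can_center (a point): Centre of the loose round green can with a brass band and a black lid, diameter 54, height 96 mm, 0.2 to 0.45 kg, standing on the table. z is its upright axis.
- lilac_jar_center (a point): Centre of a lilac round jar with a darker lilac lid, diameter 58, height 90 mm, standing on the table near the carton and can. Bystander: leave it.
- mister_center (a point): Bystander: clear, pale-blue mist sprayer with a black top, diameter 58, height 180 mm; the point is half-way up. Beyond the caddy.
- tumbler_center (a point): Bystander: blue tumbler with a black lid, diameter 74, height 162 mm; the point is half-way up. To the left of the caddy.
- glue_gun_center (a point): Bystander: orange glue gun lying on its side, about 230 x 140 x 34 mm; the point is at the middle of its barrel.

How it is judged:
At the end, for the whole second after the job is handed in: Pink jar, carton and green can each stand upright (within 0.12 rad) on the caddy floor (within 6 mm), within 12 mm of its centre line, between the end wall and the divider, at rest (under 20 mm/s); the divider is at rest beyond 0.019 m, so that all gaps along the row add up to about 5 mm at most (z of pink_jar_center in the frame of caddy_in between 0.039 and 0.051 m and y of pink_jar_center in the frame of caddy_in between -0.012 and 0.012 m and x of each of pink_jar_center, carton_center, green_can_center in the frame of caddy_in above -0.108 m and x of each of pink_jar_center, carton_center, green_can_center in the frame of divider_face below -0.015 m and angle between each of pink_jar_center, carton_center, green_can_center's own z axis and vertical below 0.12 rad and linear speed of each of pink_jar, carton, green_can below 0.02 m/s and z of carton_center in the frame of caddy_in between 0.044 and 0.056 m and y of carton_center in the frame of caddy_in between -0.012 and 0.012 m and z of green_can_center in the frame of caddy_in between 0.042 and 0.054 m and y of green_can_center in the frame of caddy_in between -0.012 and 0.012 m and value of joint divider above 0.019 m and velocity of joint divider between -0.005 and 0.005 m/s); the robot touches nothing.
It fails at once if a bystander (lilac jar, mist sprayer, tumbler or glue gun) is shifted by more than 40 mm or knocked over (distance of any of lilac_jar_center, mister_center, tumbler_center, glue_gun_center from where it was at the start of the episode above 0.04 m or angle between any of lilac_jar_center, mister_center, tumbler_center, glue_gun_center's own z axis and vertical above 0.5 rad).
It also fails if it takes over 61 s, if anything falls off the work surface, if the arm or the gripper's body presses on something with over 40 N, if the wrist force passes 120 N, or if a joint passes its speed limit or range.

## Working session

There is one attempt and no reset: what is moved stays moved. The work goes in short steps, Python scripts to look and compute and a tool call to move; the robot and the scene stay as the last step left them, time stands still between calls to the robot, and variables do not carry over. Pictures are saved under pics/ and viewed, and the job is handed in when it is done.

Besides the shell and the picture viewer there is one more tool, called after "Request:" as name(argument=value, ...) on one line, values as JSON. arm_command: Moves the arm, as the interface text tells. Shift numbers are shares of 0.4 m and turn numbers shares of 0.5 rad, none past 1 either way. Its arguments: {"type":"object","properties":{"motion":{"type":"array","items":{"type":"object","properties":{"slide":{"type":"array","items":{"type":"number"}},"turn":{"type":"array","items":{"type":"number"}}}}},"gripper":{"type":"number"},"grip_force":{"type":"number"}},"required":["motion"]}

```bash
mkdir -p pics; ls; python3 - <<'E'
from plant import robot
import cv2,numpy as np
np.set_printoptions(precision=4,suppress=True)
for n in("scene","top"):
    c=robot.read_camera(n); cv2.imwrite(f"pics/{n}0.png",c["pixels"]); print(c["intrinsics"],c["T"])
    np.savez(f"{n}0.npz",p=c["pixels"],K=c["intrinsics"],T=c["T"])
print(robot.read_state())
E
```

```text
pics
[[608.7146   0.     313.1796]
 [  0.     608.7146 237.0708]
 [  0.       0.       1.    ]] [[-0.8733  0.4194 -0.2478  0.9009]
 [ 0.487   0.7612 -0.4282  0.5974]
 [ 0.0091 -0.4946 -0.8691  1.1145]
 [ 0.      0.      0.      1.    ]]
[[435.6747   0.     317.6699]
 [  0.     435.6747 240.8689]
 [  0.       0.       1.    ]] [[-0.0214 -0.9885  0.1495  0.4481]
 [-0.9997  0.0224  0.0049  0.0864]
 [-0.0082 -0.1493 -0.9888  1.1757]
 [ 0.      0.      0.      1.    ]]
{'t': 0.1, 'q': array([ 1.2386,  0.1311,  1.4892,  0.    ,  1.523 , -0.0854]), 'dq': array([ 0.0017, -0.0026, -0.0021, -0.001 ,  0.0013,  0.0019]), 'joint_torque': array([  0.001 , -56.1333, -49.3103,   0.077 ,   0.0289,  -0.0001]), 'tool_pos': array([0.1465, 0.5816, 0.4038]), 'orientation': array([ 2.4773,  1.9306, -0.0022]), 'force': array([-0.746 , -0.1691, -0.1842]), 'wrist_torque': array([ 0.0004, -0.0343,  0.0341]), 'opening': 0.09303558029073493}
```

View pics/scene0.png

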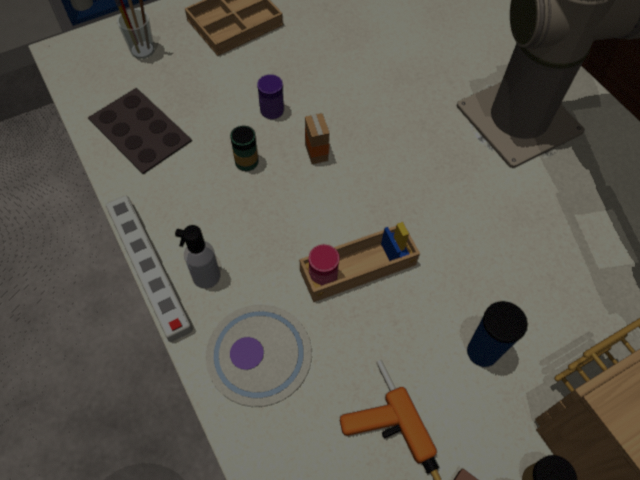

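View pics/top0.png

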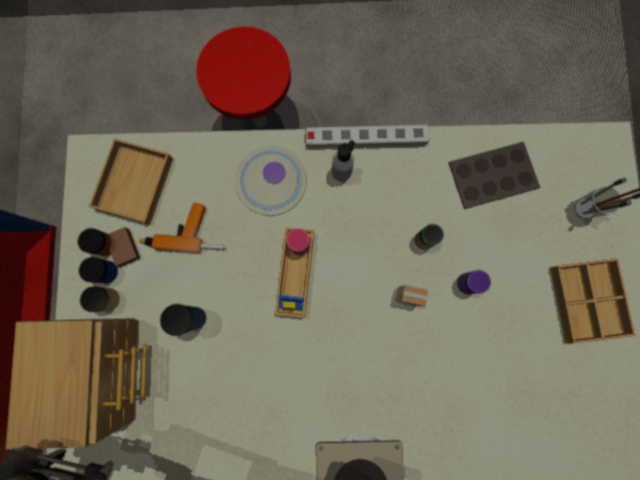

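```bash
cat > h.py <<'E'
import numpy as np,cv2
np.set_printoptions(precision=4,suppress=True)
def load(n,k=0):
    d=np.load(f"{n}{k}.npz"); return d["p"],d["K"],d["T"]
def snap(n,k):
    from plant import robot
    c=robot.read_camera(n); np.savez(f"{n}{k}.npz",p=c["pixels"],K=c["intrinsics"],T=c["T"])
    return load(n,k)
def cast(u,v,z,K,T):
    r=T[:3,:3]@np.linalg.solve(K,[u,v,1.]); o=T[:3,3]
    return (o+r*(z-o[2])/r[2])[:2]
def proj(P,K,T):
    c=T[:3,:3].T@(np.asarray(P,float)-T[:3,3]); q=K@c; return q[:2]/q[2]
def crop(p,u0,v0,u1,v1,s,name):
    im=cv2.resize(p[v0:v1,u0:u1],None,fx=s,fy=s,interpolation=cv2.INTER_CUBIC)
    im=cv2.convertScaleAbs(im,alpha=1.5)
    for u in range(u0-u0%-10,u1,10): cv2.putText(im,str(u),((u-u0)*s,8),0,.3,(0,0,255)); cv2.line(im,((u-u0)*s,10),((u-u0)*s,16),(0,0,255))
    for v in range(v0-v0%-10,v1,10): cv2.putText(im,str(v),(0,(v-v0)*s),0,.3,(0,0,255)); cv2.line(im,(20,(v-v0)*s),(26,(v-v0)*s),(0,0,255))
    cv2.imwrite("pics/"+name,im)
E
python3 - <<'E'
from h import *
p,K,T=load("scene"); crop(p,290,210,430,310,5,"s_caddy.png"); crop(p,220,60,340,180,5,"s_items.png")
p,K,T=load("top"); crop(p,260,215,340,330,5,"t_caddy.png"); crop(p,390,215,500,315,6,"t_items.png")
E
```

```text
(no output)
```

View pics/s_caddy.png

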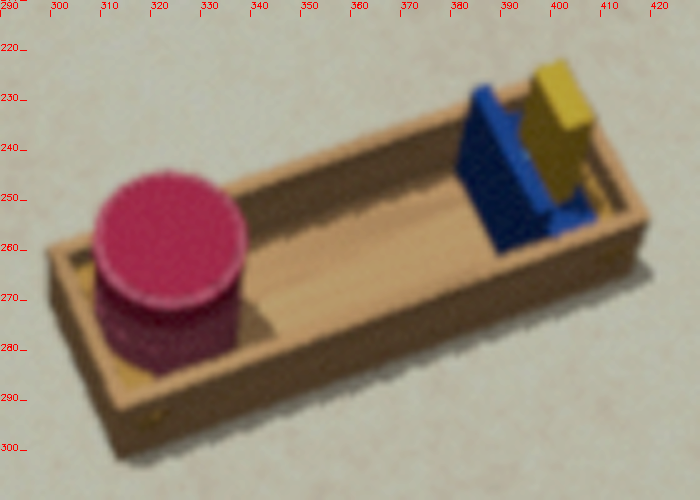

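View pics/s_items.png

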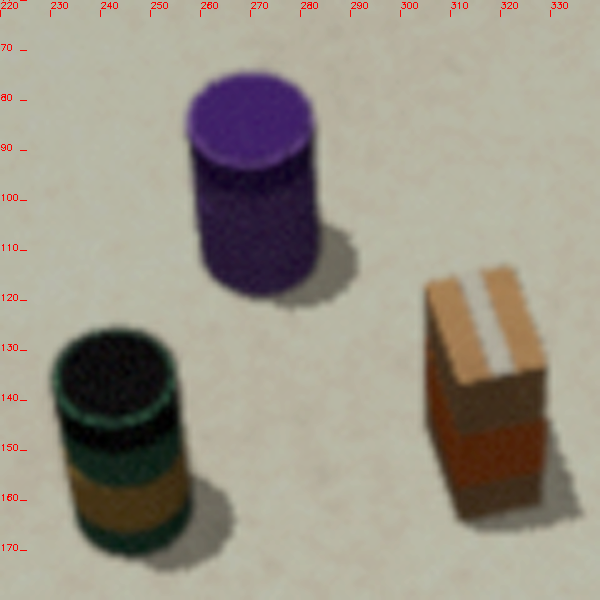

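View pics/t_caddy.png

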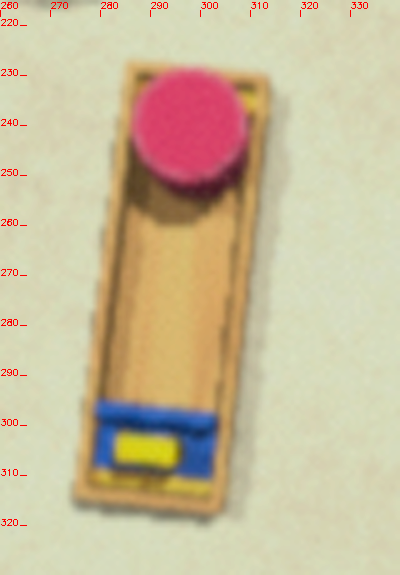

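View pics/t_items.png

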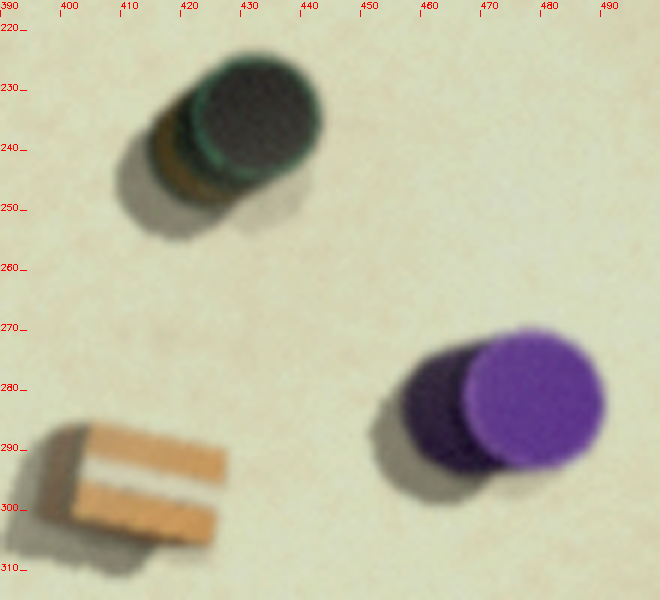

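```bash
cat > meas.py <<'E'
from h import *
import sys
def comp(m,seed=None,box=None):
    if box: 
        k=np.zeros_like(m); u0,v0,u1,v1=box; k[v0:v1,u0:u1]=1; m=m&k
    cs,_=cv2.findContours(m.astype(np.uint8),cv2.RETR_EXTERNAL,cv2.CHAIN_APPROX_NONE)
    return max(cs,key=cv2.contourArea)
E
python3 - <<'E'
from meas import *
for n in("top","scene"):
    p,K,T=load(n); 
    h=cv2.cvtColor(p,cv2.COLOR_BGR2HSV)
    if n=="top": pts=[(297,240),(297,251),(478,281),(470,290),(410,290),(400,300),(291,304),(290,298),(288,309),(432,234),(421,246)]
    else: pts=[(324,258),(324,275),(270,83),(270,105),(309,121),(308,140),(403,230),(400,245),(390,245),(243,135),(243,150),(250,163)]
    for q in pts: print(n,q,h[q[1],q[0]])
E
```

```text
top (297, 240) [172 179 145]
top (297, 251) [174 161  98]
top (478, 281) [134 154  93]
top (470, 290) [135 149  41]
top (410, 290) [ 17 118 130]
top (400, 300) [20 85 69]
top (291, 304) [ 29 216 144]
top (290, 298) [108 185 117]
top (288, 309) [19 82 65]
top (432, 234) [24 36 35]
top (421, 246) [ 20 110  51]
scene (324, 258) [172 187 108]
scene (324, 275) [173 177  46]
scene (270, 83) [133 174  69]
scene (270, 105) [136 131  37]
scene (309, 121) [ 16 123 110]
scene (308, 140) [ 12 218  55]
scene (403, 230) [ 25 180 123]
scene (400, 245) [ 21 187  56]
scene (390, 245) [109 207  37]
scene (243, 135) [ 0 26 10]
scene (243, 150) [ 65 128  12]
scene (250, 163) [ 19 163  47]
```

```bash
python3 - <<'E'
from meas import *
R={}
def lid(n,name,box,f,z):
    p,K,T=load(n); p4=cv2.resize(p,None,fx=4,fy=4,interpolation=cv2.INTER_CUBIC)
    h=cv2.cvtColor(p4,cv2.COLOR_BGR2HSV).astype(int)
    c=comp(f(h[...,0],h[...,1],h[...,2]),box=[4*b for b in box])
    c=cv2.convexHull(c)[:,0]
    px=(c+0.5)/4-0.5
    P=np.array([cast(u,v,z,K,T) for u,v in px],np.float32)
    return P
def show(n,name,box,f,z,rnd=True):
    P=lid(n,name,box,f,z)
    r=cv2.minAreaRect((P*1000).astype(np.float32))
    e=cv2.fitEllipse((P*1000).astype(np.float32)) if len(P)>4 else None
    print(n,name,"rect",np.round(r[0],1),np.round(r[1],1),round(r[2],1),"ell",np.round(e[0],1),np.round(e[1],1))
    return P
show("top","pink",(270,215,320,260),lambda h,s,v:(h>160)&(s>100)&(v>118),.096)
show("scene","pink",(290,230,345,300),lambda h,s,v:(h>160)&(s>100)&(v>75),.096)
show("top","lilac",(440,260,500,310),lambda h,s,v:(h>120)&(h<150)&(s>80)&(v>66),.090)
show("scene","lilac",(240,60,290,120),lambda h,s,v:(h>120)&(h<150)&(s>90)&(v>52),.090)
show("top","carton",(390,280,440,310),lambda h,s,v:(h<30)&(s>70)&(v>97),.100)
show("scene","carton",(300,105,335,140),lambda h,s,v:(h<30)&(s>80)&(v>80),.100)
show("top","tab",(270,295,310,312),lambda h,s,v:(h>24)&(h<35)&(s>150)&(v>100),.107)
show("scene","tab",(385,215,415,260),lambda h,s,v:(h>18)&(h<35)&(s>120)&(v>90),.107)
show("top","canall",(405,215,450,253),lambda h,s,v:(v<60),.096)
show("scene","canlid",(225,120,262,150),lambda h,s,v:(v<55),.096)
def man(n,q,z):
    p,K,T=load(n); return np.array([cast(u,v,z,K,T) for u,v in q])*1000
print("top",man("top",[(285.2,227.3),(313,229.6),(303.3,318.7),(274.6,314.7)],.051))
print("scene",man("scene",[(313.6,291.2),(299.6,259),(406,222),(418.7,252.5)],.051))
# circles
print("can top", man("top",[(431.9,234.1)],.096), "scene",man("scene",[(242.7,134.4)],.096))
E
```

```text
top pink rect [616.6 142.7] [55.3 55.6] 53.6 ell [616.5 142.4] [55.5 57.2]
scene pink rect [615.1 144.2] [57.9 57.1] 46.1 ell [615.  144.3] [57.4 58.9]
top lilac rect [ 502.1 -304. ] [54.1 56.5] 2.1 ell [ 502.1 -303.6] [55.5 57. ]
scene lilac rect [ 500.9 -302.6] [56.3 54.1] 63.4 ell [ 501.3 -302.6] [55.8 57.1]
top carton rect [ 458.4 -139.7] [58.4 17.9] 76.2 ell [ 459.7 -139.3] [27.9 63.2]
scene carton rect [ 482.  -144.6] [57.4 15.8] 77.5 ell [ 482.  -142.9] [20.9 68.2]
top tab rect [454.6 164.7] [28.6 12.7] 82.5 ell [454.6 164.6] [16.9 31.5]
scene tab rect [454.5 167.9] [30.3 13.5] 83.6 ell [454.2 167.6] [17.4 34.6]
top canall rect [ 615.6 -185.1] [47.  74.6] 32.2 ell [ 615.6 -185. ] [51.5 76.5]
scene canlid rect [ 623.  -187.5] [67.  51.8] 67.3 ell [ 625.4 -180.4] [55.1 86. ]
top [[656.122  176.3737]
 [648.3259 103.537 ]
 [418.896  132.7553]
 [430.4797 205.7131]]
scene [[654.9733 177.9373]
 [645.2635 103.9591]
 [414.3332 134.0106]
 [431.3041 205.3343]]
can top [[ 622.0518 -194.9368]] scene [[ 619.393  -196.1441]]
```

```bash
python3 - <<'E'
from meas import *
for n,box,vt in(("top",(399,280,440,310),97),("scene",(300,105,335,140),80)):
    p,K,T=load(n); p4=cv2.resize(p,None,fx=4,fy=4,interpolation=cv2.INTER_CUBIC)
    h=cv2.cvtColor(p4,cv2.COLOR_BGR2HSV).astype(int)
    m=((h[...,0]<30)&(h[...,1]>70)&(h[...,2]>vt)).astype(np.uint8)
    k=np.zeros_like(m); b=[4*x for x in box]; k[b[1]:b[3],b[0]:b[2]]=1
    cs,_=cv2.findContours(m*k,cv2.RETR_EXTERNAL,cv2.CHAIN_APPROX_NONE)
    c=np.vstack([c for c in cs if cv2.contourArea(c)>200])[:,0]
    P=np.array([cast(u,v,.1,K,T) for u,v in (c+.5)/4-.5])*1000
    print(n,cv2.minAreaRect(P.astype(np.float32)))
# caddy from corners averages
C=np.array([[655.6,177.1],[646.8,103.7],[416.6,133.4],[430.9,205.5]])
print(C.mean(0), (C[0]+C[1]-C[2]-C[3])/2, (C[1]-C[0]+C[2]-C[3])/2)
d=(C[0]+C[1]-C[2]-C[3]);print(np.degrees(np.arctan2(d[1],d[0])), np.linalg.norm(d)/2)
E
```

```text
top ((470.2861328125, -142.4596710205078), (58.56576156616211, 42.57819366455078), 76.60633850097656)
scene ((470.4371032714844, -141.541015625), (58.89778518676758, 41.46268081665039), 76.43122100830078)
[537.475 154.925] [227.45 -29.05] [-11.55 -72.75]
-7.278432858670156 229.29763409158852
```

```bash
cat > go.py <<'E'
import sys
from h import *
from plant import robot
from scipy.spatial.transform import Rotation as R
def delta(target,yaw_x=None):
    s=robot.read_state(); r=R.from_rotvec(s["orientation"]); d=r.inv().apply(np.array(target)-s["tool_pos"])
    x=r.as_matrix()[:,0]; y=np.degrees(np.arctan2(x[1],x[0])); z=r.as_matrix()[:,2]
    print("t",round(s["t"],2),"pos",s["tool_pos"],"yawx",round(y,2),"zax",z,"F",s["force"],"open",round(s["opening"],4))
    print("tool delta mm",d*1000,"shares",d/.4,"cap rows",np.linalg.norm(d)/.0417)
    if yaw_x is not None: print("turn z share total",-np.radians(yaw_x-y)/.5)
if __name__=="__main__":
    a=[float(v) for v in sys.argv[1:]]; delta(a[:3],a[3] if len(a)>3 else None)
E
python3 go.py 0.4703 -0.142 0.404 76.5
python3 - <<'E'
from h import *
for n,q in(("top",[(343,178),(200,323)]),("scene",[(205,283),(480,362)])):
    p,K,T=load(n)
    for u,v in q: print(cast(u,v,0,K,T))
E
```

```text
t 0.1 pos [0.1465 0.5816 0.4038] yawx 75.86 zax [-0.0006 -0.0016 -1.    ] F [-0.746  -0.1691 -0.1842] open 0.093
tool delta mm [-622.5949  490.7694    0.7518] shares [-1.5565  1.2269  0.0019] cap rows 19.011199939704163
turn z share total -0.02236712808980486
[0.8016 0.0178]
[0.4121 0.4098]
[0.8261 0.0361]
[0.4391 0.438 ]
```

Request:
arm_command(motion=[{"slide": [-0.06,0.08,0],"turn": [0,0,0]},{"slide": [-0.06,0.08,0],"turn": [0,0,0]},{"slide": [-0.06,0.08,0],"turn": [0,0,0]},{"slide": [-0.06,0.08,0],"turn": [0,0,0]},{"slide": [-0.06,0.08,0],"turn": [0,0,0]}], gripper=100, grip_force=25)

```text
t: 0.52
tool_pos: [0.2728, 0.4249, 0.4043]
orientation: [2.477, 1.932, -0.001]
force: [1.2, -0.9, 0.3]
opening: 0.0931
```

Request:
arm_command(motion=[{"slide": [-0.08,0.06,0],"turn": [0,0,0]},{"slide": [-0.08,0.06,0],"turn": [0,0,0]},{"slide": [-0.08,0.06,0],"turn": [0,0,0]},{"slide": [-0.08,0.06,0],"turn": [0,0,0]},{"slide": [-0.08,0.06,0],"turn": [0,0,0]}])

```text
t: 0.93
tool_pos: [0.3497, 0.2401, 0.4044]
orientation: [2.478, 1.932, -0.0]
force: [1.2, -0.1, 0.9]
opening: 0.0931
```

```bash
python3 go.py 0.4703 -0.142 0.404 76.5
```

```text
t 0.93 pos [0.3497 0.2401 0.4044] yawx 75.88 zax [-0.0002 -0.0001 -1.    ] F [ 1.1568 -0.1039  0.8921] open 0.0931
tool delta mm [-341.1329  210.1191    0.4683] shares [-0.8528  0.5253  0.0012] cap rows 9.607959355444008
turn z share total -0.02156546399766502
```

Request:
arm_command(motion=[{"slide": [-0.085,0.053,0],"turn": [0,0,0]},{"slide": [-0.085,0.053,0],"turn": [0,0,0]},{"slide": [-0.085,0.053,0],"turn": [0,0,0]},{"slide": [-0.085,0.053,0],"turn": [0,0,0]},{"slide": [-0.085,0.053,0],"turn": [0,0,0]}])

```text
t: 1.35
tool_pos: [0.4108, 0.0492, 0.4046]
orientation: [2.478, 1.931, 0.0]
force: [-0.6, 0.6, 0.3]
opening: 0.0933
```

Request:
arm_command(motion=[{"slide": [-0.085,0.053,0],"turn": [0,0,0]},{"slide": [-0.085,0.053,0],"turn": [0,0,0]},{"slide": [-0.085,0.053,0],"turn": [0,0,0]},{"slide": [-0.085,0.053,0],"turn": [0,0,0]},{"slide": [-0.085,0.053,0],"turn": [0,0,-0.02]}])

```text
t: 1.77
tool_pos: [0.4722, -0.1417, 0.4044]
orientation: [-2.469, -1.943, 0.0]
force: [1.4, 0.8, 0.1]
opening: 0.0931
```

```bash
python3 go.py 0.4703 -0.142 0.241 76.5
```

```text
t 1.77 pos [ 0.4722 -0.1417  0.4044] yawx 76.4 zax [-0.0002  0.0002 -1.    ] F [1.3601 0.7674 0.0637] open 0.0931
tool delta mm [ -0.7193  -1.7147 163.3984] shares [-0.0018 -0.0043  0.4085] cap rows 3.9186809171449797
turn z share total -0.003411365756181804
```

Request:
arm_command(motion=[{"slide": [-0.002,-0.004,0.1],"turn": [0,0,0]},{"slide": [0,0,0.1],"turn": [0,0,0]},{"slide": [0,0,0.1],"turn": [0,0,0]},{"slide": [0,0,0.07],"turn": [0,0,0]},{"slide": [0,0,0.038],"turn": [0,0,0]}])

```text
t: 2.18
tool_pos: [0.4682, -0.1393, 0.2365]
orientation: [-2.464, -1.939, 0.005]
force: [-1.2, 0.5, -0.3]
opening: 0.0931
```

Request:
arm_command(motion=[{"slide": [0,0,0]},{"slide": [0,0,0]},{"slide": [0,0,0]},{"slide": [0,0,0]},{"slide": [0,0,0]}], gripper=0)

```text
invalid input at $.motion[0]: expected keys slide, turn
```

```bash
python3 go.py 0.4703 -0.142 0.241 76.5; python3 - <<'E'
from h import *
p,K,T=snap("scene",1); crop(p,240,40,400,180,5,"s1.png")
E
```

```text
t 2.18 pos [ 0.4682 -0.1393  0.2365] yawx 76.4 zax [-0.0064  0.0027 -1.    ] F [-1.1643  0.4986 -0.3363] open 0.0931
tool delta mm [-2.1041  2.589  -4.5038] shares [-0.0053  0.0065 -0.0113] cap rows 0.13440797974546423
turn z share total -0.0033704417470727384
```

View pics/s1.png

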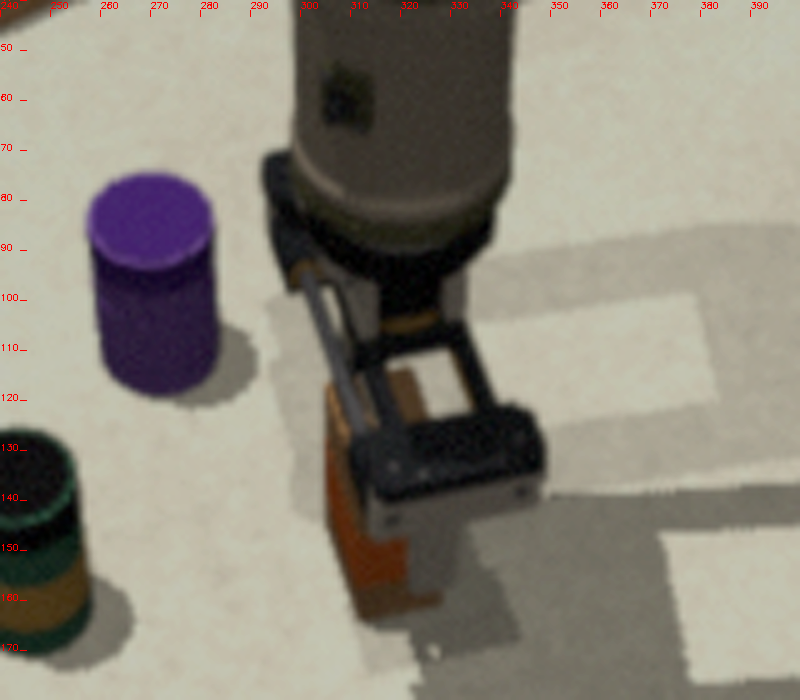

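```bash
python3 go.py 0.4703 -0.142 0.241 76.5
```

```text
t 2.23 pos [ 0.4677 -0.139   0.2349] yawx 76.41 zax [-0.0087  0.0036 -1.    ] F [-2.8353  0.3938 -2.2312] open 0.093
tool delta mm [-2.2477  3.2126 -6.1458] shares [-0.0056  0.008  -0.0154] cap rows 0.17481983411754962
turn z share total -0.0031550256212673116
```

Request:
arm_command(motion=[{"slide": [0,0,0],"turn": [0,0,0]},{"slide": [0,0,0],"turn": [0,0,0]},{"slide": [0,0,0],"turn": [0,0,0]},{"slide": [0,0,0],"turn": [0,0,0]},{"slide": [0,0,0],"turn": [0,0,0]}])

```text
t: 2.65
tool_pos: [0.4712, -0.1402, 0.2432]
orientation: [2.466, 1.942, 0.002]
force: [-0.0, 0.5, -0.6]
opening: 0.0928
```

```bash
python3 go.py 0.4703 -0.142 0.241 76.5
```

```text
t 2.65 pos [ 0.4712 -0.1402  0.2432] yawx 76.44 zax [ 0.0027 -0.0011 -1.    ] F [-0.0379  0.5392 -0.6267] open 0.0928
tool delta mm [-1.9397 -0.4176  2.2046] shares [-0.0048 -0.001   0.0055] cap rows 0.07112659176567797
turn z share total -0.002080341080070663
```

Request:
arm_command(motion=[{"slide": [-0.004,0,0.005],"turn": [0,0,0]},{"slide": [0,0,0],"turn": [0,0,0]},{"slide": [0,0,0],"turn": [0,0,0]},{"slide": [0,0,0],"turn": [0,0,0]},{"slide": [0,0,0],"turn": [0,0,0]}], gripper=0, grip_force=25)

```text
t: 3.07
tool_pos: [0.47, -0.1415, 0.2395]
orientation: [-2.468, -1.943, 0.0]
force: [-0.4, 0.4, -0.7]
opening: 0.0641
```

Request:
arm_command(motion=[{"slide": [0,0,0],"turn": [0,0,0]},{"slide": [0,0,0],"turn": [0,0,0]},{"slide": [0,0,0],"turn": [0,0,0]},{"slide": [0,0,0],"turn": [0,0,0]},{"slide": [0,0,0],"turn": [0,0,0]}])

```text
t: 3.48
tool_pos: [0.4701, -0.1416, 0.2396]
orientation: [2.468, 1.943, -0.0]
force: [0.1, -0.8, -0.0]
opening: 0.0575
```

```bash
python3 go.py 0.5623 0.1517 0.33 82.6
```

```text
t 3.48 pos [ 0.4701 -0.1416  0.2396] yawx 76.43 zax [-0.     -0.0003 -1.    ] F [ 0.0558 -0.8187 -0.023 ] open 0.0575
tool delta mm [306.7616  20.8495 -90.5245] shares [ 0.7669  0.0521 -0.2263] cap rows 7.686292756870441
turn z share total -0.21526185889177368
```

Request:
arm_command(motion=[{"slide": [0,0,-0.02],"turn": [0,0,0]},{"slide": [0,0,-0.05],"turn": [0,0,0]},{"slide": [0,0,-0.07],"turn": [0,0,0]},{"slide": [0.03,0,-0.05],"turn": [0,0,0]},{"slide": [0.06,0,-0.04],"turn": [0,0,0]}])

```text
t: 3.9
tool_pos: [0.4785, -0.1076, 0.3339]
orientation: [2.469, 1.939, 0.001]
force: [1.1, 0.1, -2.4]
opening: 0.058
```

Request:
arm_command(motion=[{"slide": [0.08,0.01,0],"turn": [0,0,0]},{"slide": [0.08,0.01,0],"turn": [0,0,0]},{"slide": [0.08,0.01,0],"turn": [0,0,0]},{"slide": [0.08,0.01,0],"turn": [0,0,0]},{"slide": [0.08,0.01,0],"turn": [0,0,0]}])

```text
t: 4.32
tool_pos: [0.5356, 0.046, 0.3318]
orientation: [-2.468, -1.943, 0.0]
force: [0.5, 0.5, -2.3]
opening: 0.0577
```

Request:
arm_command(motion=[{"slide": [0.08,0,0],"turn": [0,0,0]},{"slide": [0.08,0,0],"turn": [0,0,0]},{"slide": [0.06,0,0],"turn": [0,0,-0.06]},{"slide": [0.04,0,0],"turn": [0,0,-0.1]},{"slide": [0.01,0,0],"turn": [0,0,-0.055]}])

```text
t: 4.73
tool_pos: [0.5599, 0.1522, 0.3315]
orientation: [-2.354, -2.079, -0.0]
force: [-0.1, 0.3, -2.9]
opening: 0.0578
```

Request:
arm_command(motion=[{"slide": [0,0,0],"turn": [0,0,0]},{"slide": [0,0,0],"turn": [0,0,0]},{"slide": [0,0,0],"turn": [0,0,0]},{"slide": [0,0,0],"turn": [0,0,0]},{"slide": [0,0,0],"turn": [0,0,0]}])

```text
t: 5.15
tool_pos: [0.56, 0.1485, 0.3316]
orientation: [2.362, 2.071, -0.0]
force: [-0.6, -0.5, -2.2]
opening: 0.0578
```

```bash
python3 go.py 0.5623 0.1517 0.33 82.6;python3 - <<'E'
from h import *
p,K,T=snap("scene",2); crop(p,250,170,430,310,4,"s2.png")
p,K,T=snap("top",2); crop(p,250,200,370,330,5,"t2.png")
E
```

```text
t 5.15 pos [0.56   0.1485 0.3316] yawx 82.49 zax [ 0.     -0.0001 -1.    ] F [-0.6123 -0.5026 -2.1974] open 0.0578
tool delta mm [3.4775 1.8265 1.6311] shares [0.0087 0.0046 0.0041] cap rows 0.1019949672930565
turn z share total -0.003936676363355613
```

View pics/s2.png

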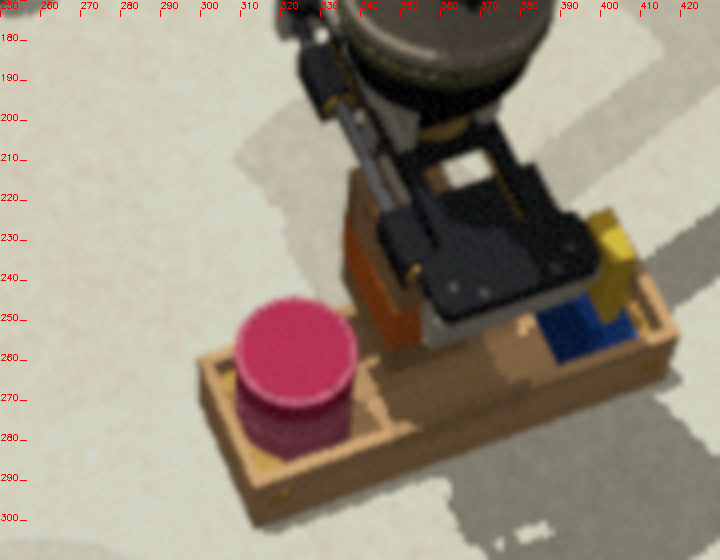

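View pics/t2.png

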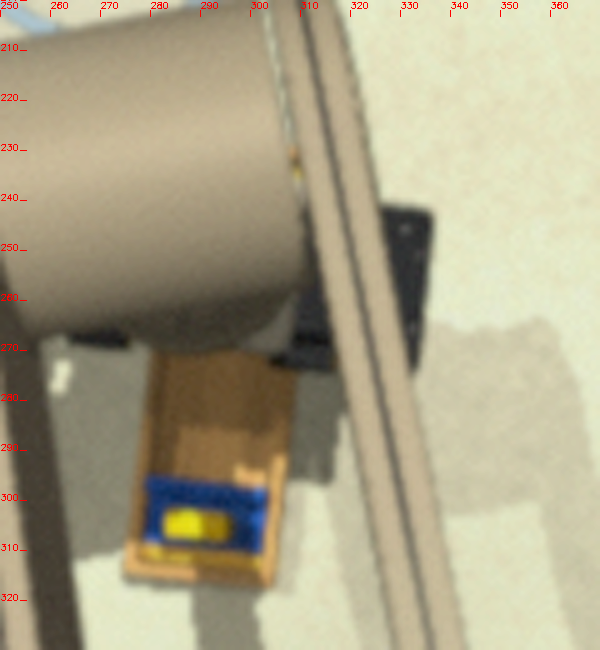

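Request:
arm_command(motion=[{"slide": [0.0087,0.0046,0],"turn": [0,0,0]},{"slide": [0,0,0],"turn": [0,0,0]},{"slide": [0,0,0.025],"turn": [0,0,0]},{"slide": [0,0,0.03],"turn": [0,0,0]},{"slide": [0,0,0.02],"turn": [0,0,0]}])

```text
t: 5.67
tool_pos: [0.5618, 0.1526, 0.2993]
orientation: [-2.36, -2.073, 0.003]
force: [-0.2, 0.9, -3.4]
opening: 0.0578
```

Request:
arm_command(motion=[{"slide": [0,0,0.01],"turn": [0,0,0]},{"slide": [0,0,0],"turn": [0,0,0]},{"slide": [0,0,0],"turn": [0,0,0]},{"slide": [0,0,0],"turn": [0,0,0]},{"slide": [0,0,0],"turn": [0,0,0]}])

```text
t: 6.08
tool_pos: [0.5626, 0.1527, 0.2982]
orientation: [2.36, 2.073, 0.001]
force: [-0.6, 0.3, -2.9]
opening: 0.0577
```

```bash
python3 go.py 0.5623 0.1517 0.246 82.6;python3 - <<'E'
from h import *
p,K,T=snap("scene",3); crop(p,250,170,430,310,4,"s3.png")
E
```

```text
t 6.08 pos [0.5626 0.1527 0.2982] yawx 82.6 zax [ 0.0011  0.0002 -1.    ] F [-0.6415  0.2751 -2.9306] open 0.0577
tool delta mm [-1.0827 -0.2207 52.2077] shares [-0.0027 -0.0006  0.1305] cap rows 1.2522647455204363
turn z share total -0.0001209788738643252
```

View pics/s3.png

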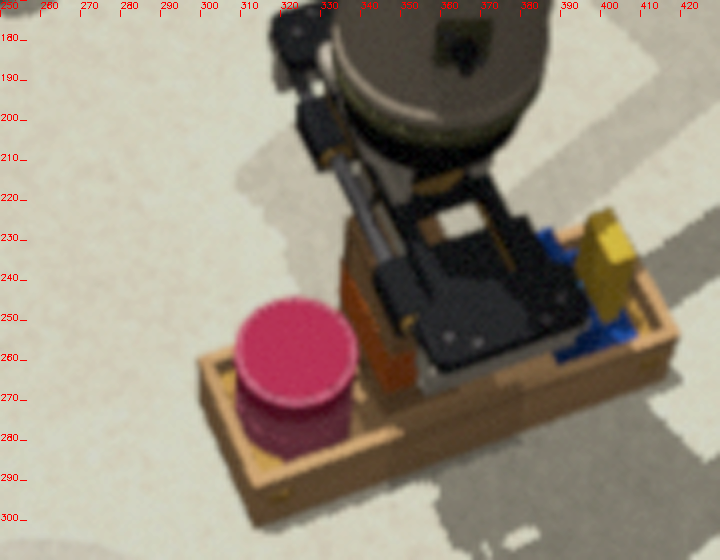

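Request:
arm_command(motion=[{"slide": [-0.0027,0,0.01],"turn": [0,0,0]},{"slide": [0,0,0.02],"turn": [0,0,0]},{"slide": [0,0,0.02],"turn": [0,0,0]},{"slide": [0,0,0.01],"turn": [0,0,0]},{"slide": [0,0,0],"turn": [0,0,0]}])

```text
t: 6.55
tool_pos: [0.5613, 0.1514, 0.2713]
orientation: [-2.359, -2.072, 0.005]
force: [0.4, 0.8, -2.9]
opening: 0.0578
```

Request:
arm_command(motion=[{"slide": [0,0,0.02],"turn": [0,0,0]},{"slide": [0,0,0.02],"turn": [0,0,0]},{"slide": [0,0,0.015],"turn": [0,0,0]},{"slide": [0,0,0.01],"turn": [0,0,0]},{"slide": [0,0,0],"turn": [0,0,0]}])

```text
t: 6.97
tool_pos: [0.5617, 0.1515, 0.2462]
orientation: [-2.36, -2.073, 0.002]
force: [-0.1, 0.3, -2.7]
opening: 0.0579
```

```bash
python3 go.py 0.5623 0.1517 0.246 82.6
```

```text
t 6.97 pos [0.5617 0.1515 0.2462] yawx 82.59 zax [-0.0018 -0.0003 -1.    ] F [-0.125   0.2705 -2.7056] open 0.0579
tool delta mm [0.2662 0.5264 0.179 ] shares [0.0007 0.0013 0.0004] cap rows 0.014782927012017937
turn z share total -0.00034373346136052225
```

Request:
arm_command(motion=[{"slide": [0,0,0.002],"turn": [0,0,0]},{"slide": [0,0,0.002],"turn": [0,0,0]},{"slide": [0,0,0],"turn": [0,0,0]},{"slide": [0,0,0],"turn": [0,0,0]},{"slide": [0,0,0],"turn": [0,0,0]}])

```text
t: 7.38
tool_pos: [0.5623, 0.1516, 0.2462]
orientation: [2.36, 2.073, 0.001]
force: [-0.4, 0.2, -2.1]
opening: 0.058
```

Request:
arm_command(motion=[{"slide": [0,0,0],"turn": [0,0,0]},{"slide": [0,0,0],"turn": [0,0,0]},{"slide": [0,0,0],"turn": [0,0,0]},{"slide": [0,0,0],"turn": [0,0,0]},{"slide": [0,0,0],"turn": [0,0,0]}], gripper=90)

```text
t: 7.8
tool_pos: [0.5623, 0.1516, 0.2462]
orientation: [2.36, 2.073, 0.001]
force: [-0.3, 0.2, 0.6]
opening: 0.0824
```

Request:
arm_command(motion=[{"slide": [0,0,-0.02],"turn": [0,0,0]},{"slide": [0,0,-0.05],"turn": [0,0,0]},{"slide": [0,0,-0.08],"turn": [0,0,0]},{"slide": [0,0,-0.08],"turn": [0,0,0]},{"slide": [0,0,-0.05],"turn": [0,0,0]}])

```text
t: 8.22
tool_pos: [0.5626, 0.1517, 0.3623]
orientation: [2.359, 2.072, 0.005]
force: [0.1, -0.0, -0.6]
opening: 0.0839
```

```bash
python3 go.py 0.6207 -0.1955 0.36 75.9
```

```text
t 8.22 pos [0.5626 0.1517 0.3623] yawx 82.59 zax [ 0.0038  0.0007 -1.    ] F [ 0.087  -0.0118 -0.5653] open 0.0839
tool delta mm [-336.8162  102.3362    2.2488] shares [-0.842   0.2558  0.0056] cap rows 8.441890147378105
turn z share total 0.23358101489470615
```

Request:
arm_command(motion=[{"slide": [-0.06,0.02,0],"turn": [0,0,0]},{"slide": [-0.095,0.03,0],"turn": [0,0,0]},{"slide": [-0.095,0.03,0],"turn": [0,0,0]},{"slide": [-0.095,0.03,0],"turn": [0,0,0]},{"slide": [-0.095,0.03,0],"turn": [0,0,0]}], gripper=100)

```text
t: 8.63
tool_pos: [0.595, -0.0317, 0.359]
orientation: [2.359, 2.074, 0.001]
force: [0.5, -0.2, 0.0]
opening: 0.0932
```

Request:
arm_command(motion=[{"slide": [-0.095,0.03,0],"turn": [0,0,0]},{"slide": [-0.095,0.03,0],"turn": [0,0,0]},{"slide": [-0.095,0.03,0],"turn": [0,0,0]},{"slide": [-0.08,0.02,0],"turn": [0,0,0]},{"slide": [-0.037,0.006,0],"turn": [0,0,0]}])

```text
t: 9.05
tool_pos: [0.6201, -0.1999, 0.3585]
orientation: [2.362, 2.069, -0.001]
force: [0.6, -0.2, -0.3]
opening: 0.0929
```

Request:
arm_command(motion=[{"slide": [0,0,0],"turn": [0,0,0]},{"slide": [0,0,0],"turn": [0,0,0]},{"slide": [0,0,0],"turn": [0,0,0]},{"slide": [0,0,0],"turn": [0,0,0]},{"slide": [0,0,0],"turn": [0,0,0]}])

```text
t: 9.47
tool_pos: [0.6205, -0.194, 0.3582]
orientation: [-2.358, -2.076, -0.0]
force: [0.7, -0.4, -0.5]
opening: 0.0933
```

```bash
python3 go.py 0.6207 -0.1955 0.239;python3 - <<'E'
from h import *
p,K,T=snap("scene",4); crop(p,220,100,420,310,3,"s4.png")
p,K,T=snap("top",4); crop(p,250,200,370,330,5,"t4.png")
E
```

```text
t 9.47 pos [ 0.6205 -0.194   0.3582] yawx 82.7 zax [ 0.0002  0.0002 -1.    ] F [ 0.732  -0.4232 -0.5437] open 0.0933
tool delta mm [ -1.5037   0.4215 119.1927] shares [-0.0038  0.0011  0.298 ] cap rows 2.858583081515353
```

View pics/s4.png

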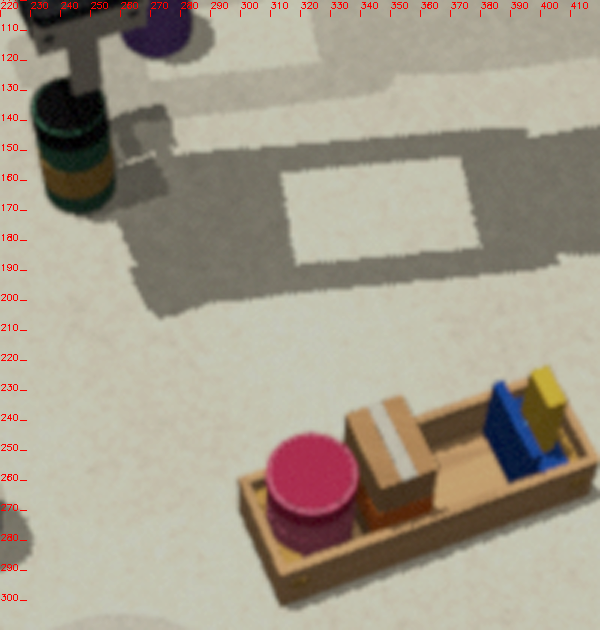

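View pics/t4.png

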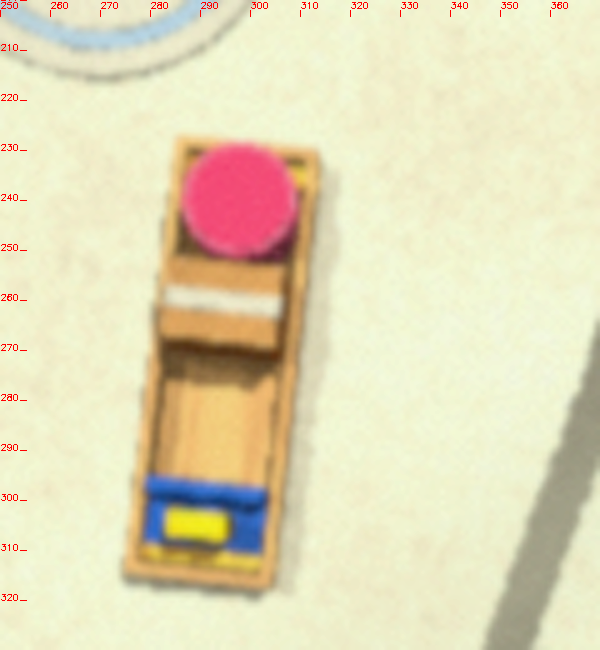

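```bash
python3 - <<'E'
from h import *
p,K,T=load("top",4)
C=np.array([.5375,.1549]);e=np.array([.9917,-.1288]);n=np.array([.1288,.9917])
for nm,u,v,z in(("carton near",291.0,268.3,.106),("carton far",294,251.3,.106),("div",290.5,295.5,.0755),("carL",280,267,.106),("carR",303.2,269.5,.106)):
    d=cast(u,v,z,K,T)-C; print(nm,d@e*1000,d@n*1000)
p,K,T=load("scene",4)
for nm,u,v,z in(("carton near/right",364.5,256,.106),("carton near left",353.5,232,.106),("carton far right",346.5,262,.106),("carton far left",335,237.5,.106),("div R top",398.3,252,.0755),("div L top",384,226.7,.0755)):
    d=cast(u,v,z,K,T)-C; print(nm,d@e*1000,d@n*1000)
E
```

```text
carton near 5.053676432140568 4.535575632157193
carton far 47.718971288047136 2.0650856448530246
div -60.53358820810705 0.20755918843963703
carL 5.34370069111623 31.857993557886022
carR 5.3242102381803385 -25.658753518875955
carton near/right 7.755559596670699 28.995485317864194
carton near left 6.104333024888409 -26.245714837583574
carton far right 44.18425306119284 28.254403796874804
carton far left 43.816028412135054 -28.03577680199306
div R top -65.84696489785684 31.192181355533283
div L top -64.1790111841795 -30.7232150639132
```

Request:
arm_command(motion=[{"slide": [-0.0038,0.001,0.04],"turn": [0,0,0]},{"slide": [0,0,0.08],"turn": [0,0,0]},{"slide": [0,0,0.08],"turn": [0,0,0]},{"slide": [0,0,0.06],"turn": [0,0,0]},{"slide": [0,0,0.03],"turn": [0,0,0]}])

```text
t: 9.98
tool_pos: [0.6191, -0.1959, 0.2377]
orientation: [-2.356, -2.071, 0.004]
force: [0.1, 0.5, -0.4]
opening: 0.0931
```

Request:
arm_command(motion=[{"slide": [0,0,0.008],"turn": [0,0,0]},{"slide": [0,0,0],"turn": [0,0,0]},{"slide": [0,0,0],"turn": [0,0,0]},{"slide": [0,0,0],"turn": [0,0,0]},{"slide": [0,0,0],"turn": [0,0,0]}])

```text
t: 10.4
tool_pos: [0.6214, -0.1975, 0.2411]
orientation: [2.358, 2.071, 0.002]
force: [0.2, -0.1, 0.3]
opening: 0.093
```

```bash
python3 go.py 0.6207 -0.1955 0.239;python3 - <<'E'
from h import *
p,K,T=snap("scene",5); crop(p,200,60,320,190,5,"s5.png")
E
```

```text
t 10.4 pos [ 0.6214 -0.1975  0.2411] yawx 82.59 zax [ 0.0033 -0.0013 -1.    ] F [ 0.1816 -0.1153  0.3417] open 0.093
tool delta mm [ 1.8842 -0.9101  2.0686] shares [ 0.0047 -0.0023  0.0052] cap rows 0.07056069035563918
```

View pics/s5.png

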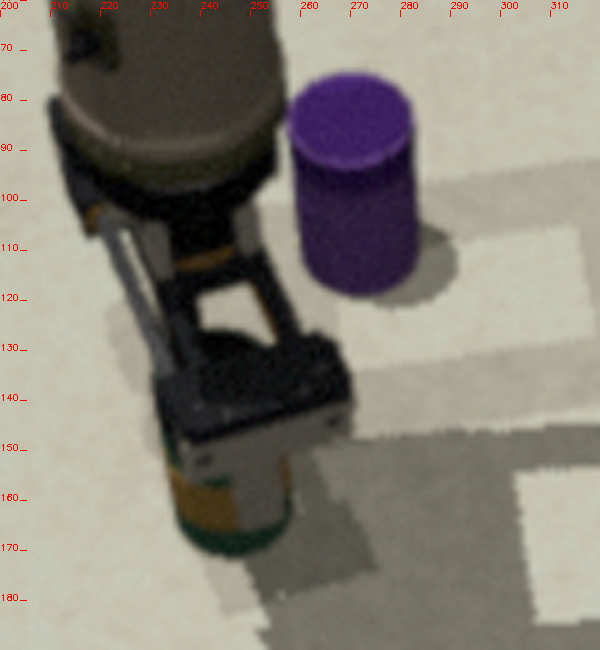

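Request:
arm_command(motion=[{"slide": [0.003,-0.001,0.003],"turn": [0,0,0]},{"slide": [0,0,0],"turn": [0,0,0]},{"slide": [0,0,0],"turn": [0,0,0]},{"slide": [0,0,0],"turn": [0,0,0]},{"slide": [0,0,0],"turn": [0,0,0]}], gripper=0)

```text
t: 10.87
tool_pos: [0.6202, -0.1959, 0.2375]
orientation: [-2.36, -2.073, 0.0]
force: [-0.6, -0.3, 0.3]
opening: 0.0638
```

Request:
arm_command(motion=[{"slide": [0,0,0],"turn": [0,0,0]},{"slide": [0,0,0],"turn": [0,0,0]},{"slide": [0,0,0],"turn": [0,0,0]},{"slide": [0,0,0],"turn": [0,0,0]},{"slide": [0,0,0],"turn": [0,0,0]}], grip_force=30)

```text
t: 11.28
tool_pos: [0.6202, -0.1959, 0.2375]
orientation: [-2.36, -2.073, 0.0]
force: [-0.3, -1.2, -0.8]
opening: 0.0539
```

Request:
arm_command(motion=[{"slide": [0,0,-0.02],"turn": [0,0,0]},{"slide": [0,0,-0.06],"turn": [0,0,0]},{"slide": [0,0,-0.08],"turn": [0,0,0]},{"slide": [0,0,-0.08],"turn": [0,0,0]},{"slide": [0,0,-0.04],"turn": [0,0,0]}])

```text
t: 11.7
tool_pos: [0.6209, -0.1961, 0.3547]
orientation: [2.357, 2.07, 0.003]
force: [1.5, 0.3, -1.8]
opening: 0.0536
```

```bash
python3 go.py 0.5093 0.1595 0.355 82.6
```

```text
t 11.7 pos [ 0.6209 -0.1961  0.3547] yawx 82.6 zax [ 0.0045 -0.0018 -1.    ] F [ 1.4885  0.2612 -1.8226] open 0.0536
tool delta mm [ 338.2407 -156.4614   -1.4993] shares [ 0.8456 -0.3912 -0.0037] cap rows 8.937132306628794
turn z share total -0.0001428083303784731
```

Request:
arm_command(motion=[{"slide": [0.04,-0.02,0],"turn": [0,0,0]},{"slide": [0.07,-0.03,0],"turn": [0,0,0]},{"slide": [0.08,-0.04,0],"turn": [0,0,0]},{"slide": [0.08,-0.04,0],"turn": [0,0,0]},{"slide": [0.08,-0.04,0],"turn": [0,0,0]}])

```text
t: 12.12
tool_pos: [0.57, -0.0471, 0.3498]
orientation: [-2.361, -2.072, -0.0]
force: [-0.1, 0.7, -2.6]
opening: 0.0533
```

Request:
arm_command(motion=[{"slide": [0.08,-0.04,0],"turn": [0,0,0]},{"slide": [0.08,-0.04,0],"turn": [0,0,0]},{"slide": [0.08,-0.04,0],"turn": [0,0,0]},{"slide": [0.08,-0.04,0],"turn": [0,0,0]},{"slide": [0.07,-0.03,0],"turn": [0,0,0]}])

```text
t: 12.53
tool_pos: [0.5143, 0.1181, 0.3499]
orientation: [-2.36, -2.073, -0.0]
force: [0.1, 0.1, -3.2]
opening: 0.0535
```

Request:
arm_command(motion=[{"slide": [0.06,-0.02,0],"turn": [0,0,0]},{"slide": [0.03,-0.01,0],"turn": [0,0,0]},{"slide": [0.01,0,0],"turn": [0,0,0]},{"slide": [0,0,0],"turn": [0,0,0]},{"slide": [0,0,0],"turn": [0,0,0]}])

```text
t: 12.95
tool_pos: [0.5092, 0.1566, 0.3496]
orientation: [2.36, 2.073, -0.001]
force: [-0.2, 0.6, -1.1]
opening: 0.0538
```

```bash
python3 go.py 0.5093 0.1595 0.30 82.6;python3 - <<'E'
from h import *
p,K,T=snap("scene",6); crop(p,250,170,430,310,4,"s6.png")
E
```

```text
t 12.95 pos [0.5092 0.1566 0.3496] yawx 82.58 zax [ 0.0001 -0.0007 -1.    ] F [-0.1861  0.5788 -1.1311] open 0.0538
tool delta mm [ 2.9013 -0.3143 49.5956] shares [ 0.0073 -0.0008  0.124 ] cap rows 1.1914009945848707
turn z share total -0.0006290758109973608
```

View pics/s6.png

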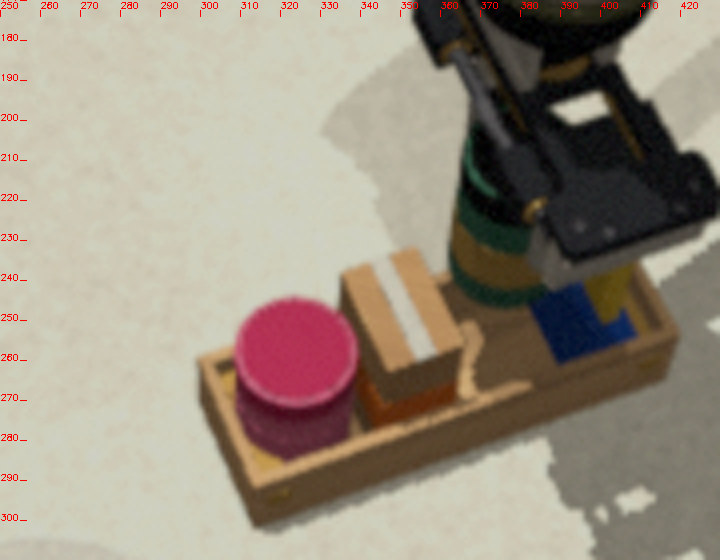

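Request:
arm_command(motion=[{"slide": [0.007,-0.001,0.02],"turn": [0,0,0]},{"slide": [0,0,0.03],"turn": [0,0,0]},{"slide": [0,0,0.02],"turn": [0,0,0]},{"slide": [0,0,0.01],"turn": [0,0,0]},{"slide": [0,0,0],"turn": [0,0,0]}])

```text
t: 13.42
tool_pos: [0.5082, 0.1597, 0.3152]
orientation: [-2.359, -2.072, 0.005]
force: [0.1, -0.1, -2.1]
opening: 0.0536
```

Request:
arm_command(motion=[{"slide": [0,0,0],"turn": [0,0,0]},{"slide": [0,0,0],"turn": [0,0,0]},{"slide": [0,0,0],"turn": [0,0,0]},{"slide": [0,0,0],"turn": [0,0,0]},{"slide": [0,0,0],"turn": [0,0,0]}])

```text
t: 13.83
tool_pos: [0.509, 0.1603, 0.318]
orientation: [2.36, 2.073, 0.001]
force: [1.2, 0.3, -2.2]
opening: 0.0538
```

```bash
python3 go.py 0.5093 0.1595 0.244 82.6;python3 - <<'E'
from h import *
p,K,T=snap("scene",7); crop(p,290,170,430,310,5,"s7.png")
E
```

```text
t 13.83 pos [0.509  0.1603 0.318 ] yawx 82.6 zax [ 0.0008  0.0002 -1.    ] F [ 1.157   0.3421 -2.1868] open 0.0538
tool delta mm [-0.769   0.3719 73.9892] shares [-0.0019  0.0009  0.185 ] cap rows 1.7744387821857788
turn z share total -0.00013757398038894854
```

View pics/s7.png

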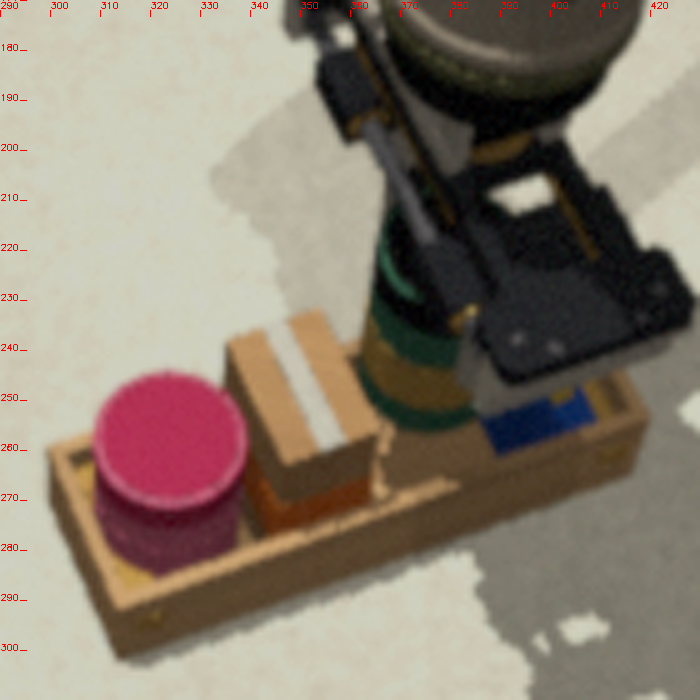

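```bash
python3 - <<'E'
from h import *
p,K,T=load("scene",7)
c=np.array([.509,.1603])
im=p.copy()
for z,r in((.0805,.027),(.1765,.027)):
    q=np.array([proj([c[0]+r*np.cos(a),c[1]+r*np.sin(a),z],K,T) for a in np.linspace(0,6.283,60)])
    print(z,q.min(0),q.max(0))
E
```

```text
0.0805 [361.0217 232.443 ] [388.821  256.7492]
0.1765 [365.1338 206.1207] [395.0476 231.6474]
```

Request:
arm_command(motion=[{"slide": [-0.001,0,0.02],"turn": [0,0,0]},{"slide": [0,0,0.025],"turn": [0,0,0]},{"slide": [0,0,0.025],"turn": [0,0,0]},{"slide": [0,0,0.02],"turn": [0,0,0]},{"slide": [0,0,0.01],"turn": [0,0,0]}])

```text
t: 14.3
tool_pos: [0.508, 0.1596, 0.275]
orientation: [-2.359, -2.072, 0.004]
force: [-0.2, -0.3, -2.4]
opening: 0.0536
```

Request:
arm_command(motion=[{"slide": [0,0,0.02],"turn": [0,0,0]},{"slide": [0,0,0.025],"turn": [0,0,0]},{"slide": [0,0,0.02],"turn": [0,0,0]},{"slide": [0,0,0.015],"turn": [0,0,0]},{"slide": [0,0,0.005],"turn": [0,0,0]}])

```text
t: 14.72
tool_pos: [0.5086, 0.1597, 0.2431]
orientation: [-2.36, -2.073, 0.002]
force: [-9.8, -4.1, 19.6]
opening: 0.0538
```

Request:
arm_command(motion=[{"slide": [0,0,0],"turn": [0,0,0]},{"slide": [0,0,0],"turn": [0,0,0]},{"slide": [0,0,0],"turn": [0,0,0]},{"slide": [0,0,0],"turn": [0,0,0]},{"slide": [0,0,0],"turn": [0,0,0]}])

```text
t: 15.13
tool_pos: [0.5088, 0.1598, 0.2435]
orientation: [2.36, 2.073, 0.0]
force: [-0.3, -0.5, -2.6]
opening: 0.0537
```

```bash
python3 go.py 0.5093 0.1595 0.2435 82.6
```

```text
t 15.13 pos [0.5088 0.1598 0.2435] yawx 82.59 zax [ 0.0001  0.0001 -1.    ] F [-0.3472 -0.4546 -2.5588] open 0.0537
tool delta mm [-0.2853  0.5181  0.0464] shares [-0.0007  0.0013  0.0001] cap rows 0.01422670501300541
turn z share total -0.0003161502743257405
```

Request:
arm_command(motion=[{"slide": [0,0,0.001],"turn": [0,0,0]},{"slide": [0,0,0],"turn": [0,0,0]},{"slide": [0,0,0],"turn": [0,0,0]},{"slide": [0,0,0],"turn": [0,0,0]},{"slide": [0,0,0],"turn": [0,0,0]}], gripper=90)

```text
t: 15.55
tool_pos: [0.5089, 0.1599, 0.2433]
orientation: [2.36, 2.073, 0.001]
force: [0.1, -1.3, 0.0]
opening: 0.0817
```

Request:
arm_command(motion=[{"slide": [0,0,-0.02],"turn": [0,0,0]},{"slide": [0,0,-0.05],"turn": [0,0,0]},{"slide": [0,0,-0.08],"turn": [0,0,0]},{"slide": [0,0,-0.05],"turn": [0,0,0]},{"slide": [0,0,-0.03],"turn": [0,0,0]}])

```text
t: 15.97
tool_pos: [0.5096, 0.16, 0.339]
orientation: [2.359, 2.072, 0.006]
force: [1.3, -1.1, 0.2]
opening: 0.0837
```

```bash
python3 go.py 0.4543 0.1663 0.336 82.6;python3 - <<'E'
from h import *
p,K,T=snap("scene",8); crop(p,290,200,430,310,5,"s8.png")
E
```

```text
t 15.97 pos [0.5096 0.16   0.339 ] yawx 82.59 zax [ 0.0044  0.0009 -1.    ] F [ 1.3101 -1.0658  0.1644] open 0.0837
tool delta mm [ -0.8701 -55.615    2.7527] shares [-0.0022 -0.139   0.0069] cap rows 1.3354884686284796
turn z share total -0.00027442302963468054
```

View pics/s8.png

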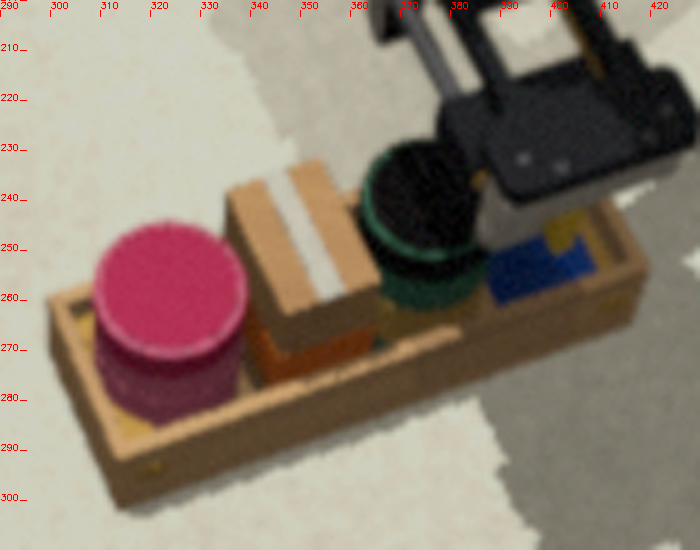

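Request:
arm_command(motion=[{"slide": [0,-0.03,0],"turn": [0,0,0]},{"slide": [-0.002,-0.06,0],"turn": [0,0,0]},{"slide": [0,-0.039,0.01],"turn": [0,0,0]},{"slide": [0,-0.01,0.03],"turn": [0,0,0]},{"slide": [0,0,0.04],"turn": [0,0,0]}], gripper=85)

```text
t: 16.43
tool_pos: [0.453, 0.1665, 0.3028]
orientation: [2.359, 2.074, 0.002]
force: [0.3, -0.1, -0.2]
opening: 0.0789
```

Request:
arm_command(motion=[{"slide": [0,0,0.05],"turn": [0,0,0]},{"slide": [0,0,0.04],"turn": [0,0,0]},{"slide": [0,0,0.03],"turn": [0,0,0]},{"slide": [0,0,0.01],"turn": [0,0,0]},{"slide": [0,0,0],"turn": [0,0,0]}])

```text
t: 16.85
tool_pos: [0.453, 0.166, 0.2493]
orientation: [-2.359, -2.072, 0.005]
force: [-0.5, 0.2, -0.4]
opening: 0.0787
```

```bash
python3 go.py 0.4543 0.1663 0.250 82.6;python3 - <<'E'
from h import *
p,K,T=snap("scene",9); crop(p,290,200,440,310,5,"s9.png")
E
```

```text
t 16.85 pos [0.453  0.166  0.2493] yawx 82.58 zax [-0.0031 -0.0008 -1.    ] F [-0.5116  0.2096 -0.3558] open 0.0787
tool delta mm [ 0.5144  1.2509 -0.7515] shares [ 0.0013  0.0031 -0.0019] cap rows 0.03710548479878323
turn z share total -0.0005248914315324088
```

View pics/s9.png

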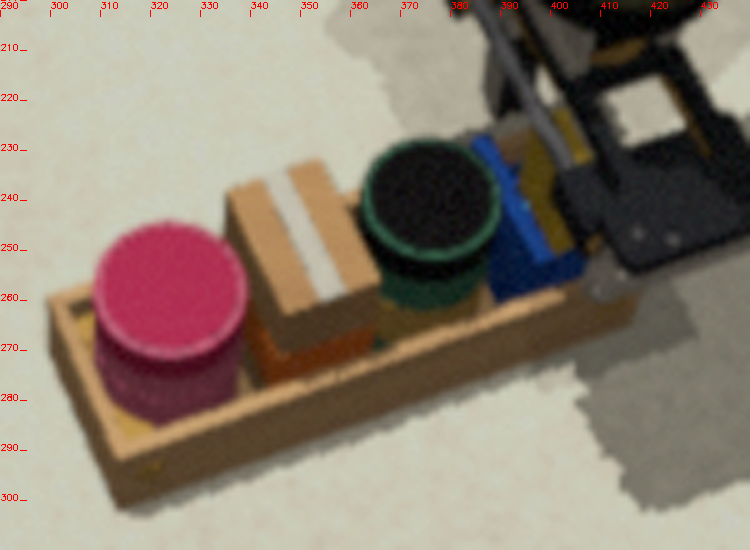

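Can, carton and pink jar stand in a row; fingers straddle the tab. Pinch it.

Request:
arm_command(motion=[{"slide": [0.001,0.002,0],"turn": [0,0,0]},{"slide": [0,0,0],"turn": [0,0,0]},{"slide": [0,0,0],"turn": [0,0,0]},{"slide": [0,0,0],"turn": [0,0,0]},{"slide": [0,0,0],"turn": [0,0,0]}], gripper=0, grip_force=25)

```text
t: 17.32
tool_pos: [0.4546, 0.1666, 0.2517]
orientation: [2.36, 2.073, 0.001]
force: [-0.2, 0.1, 0.0]
opening: 0.0503
```

Request:
arm_command(motion=[{"slide": [0,0,0],"turn": [0,0,0]},{"slide": [0,0,0],"turn": [0,0,0]},{"slide": [0,0,0],"turn": [0,0,0]},{"slide": [0,0,0],"turn": [0,0,0]},{"slide": [0,0,0],"turn": [0,0,0]}])

```text
t: 17.73
tool_pos: [0.4544, 0.166, 0.2512]
orientation: [2.36, 2.073, -0.002]
force: [-1.4, -6.2, 2.7]
opening: 0.0295
```

Request:
arm_command(motion=[{"slide": [0,0,0],"turn": [0,0,0]},{"slide": [0,0.003,0],"turn": [0,0,0]},{"slide": [0,0.005,0],"turn": [0,0,0]},{"slide": [0,0.006,0],"turn": [0,0,0]},{"slide": [0,0.006,0],"turn": [0,0,0]}])

```text
t: 18.15
tool_pos: [0.4623, 0.165, 0.2512]
orientation: [2.36, 2.073, -0.002]
force: [-3.6, -4.7, 5.8]
opening: 0.0299
```

```bash
python3 go.py 0.4721 0.164 0.250 82.6
```

```text
t 18.15 pos [0.4623 0.165  0.2512] yawx 82.59 zax [-0.0007 -0.0011 -1.    ] F [-3.6441 -4.7308  5.8233] open 0.0299
tool delta mm [0.2472 9.8798 1.1803] shares [0.0006 0.0247 0.003 ] cap rows 0.23868391381553283
turn z share total -0.00040590440176783375
```

Request:
arm_command(motion=[{"slide": [-0.0015,0.005,0],"turn": [0,0,0]},{"slide": [0,0.005,0],"turn": [0,0,0]},{"slide": [0,0.004,0],"turn": [0,0,0]},{"slide": [0,0.003,0],"turn": [0,0,0]},{"slide": [0,0,0],"turn": [0,0,0]}])

```text
t: 18.57
tool_pos: [0.4691, 0.1639, 0.2512]
orientation: [-2.36, -2.073, 0.001]
force: [-2.6, -2.3, 4.8]
opening: 0.0299
```

```bash
python3 go.py 0.4721 0.164 0.250 82.6;python3 - <<'E'
from h import *
p,K,T=snap("scene",10); crop(p,290,200,440,310,5,"s10.png")
E
```

```text
t 18.57 pos [0.4691 0.1639 0.2512] yawx 82.59 zax [-0.0005 -0.0003 -1.    ] F [-2.6128 -2.3442  4.8041] open 0.0299
tool delta mm [0.4664 3.0154 1.1776] shares [0.0012 0.0075 0.0029] cap rows 0.07843311303720363
turn z share total -0.00032623004036653075
```

View pics/s10.png

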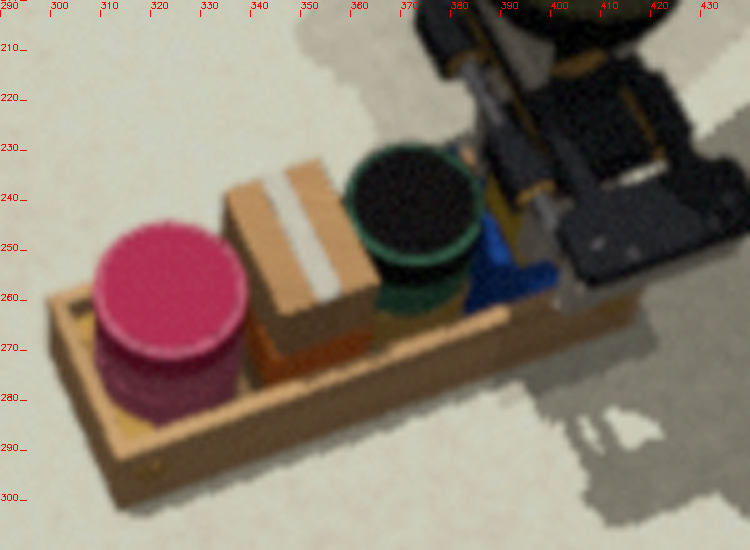

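Request:
arm_command(motion=[{"slide": [-0.001,0.004,0],"turn": [0,0,0]},{"slide": [0,0.004,0],"turn": [0,0,0]},{"slide": [0,0.003,0],"turn": [0,0,0]},{"slide": [0,0.001,0],"turn": [0,0,0]},{"slide": [0,0,0],"turn": [0,0,0]}])

```text
t: 19.03
tool_pos: [0.4735, 0.1632, 0.2512]
orientation: [-2.359, -2.073, 0.001]
force: [-6.3, -0.2, 7.0]
opening: 0.0298
```

Request:
arm_command(motion=[{"slide": [0,0.003,0],"turn": [0,0,0]},{"slide": [0,0.003,0],"turn": [0,0,0]},{"slide": [0,0.003,0],"turn": [0,0,0]},{"slide": [0,0.001,0],"turn": [0,0,0]},{"slide": [0,0,0],"turn": [0,0,0]}])

```text
t: 19.45
tool_pos: [0.4759, 0.163, 0.2511]
orientation: [-2.356, -2.071, 0.007]
force: [-21.0, -0.1, 18.9]
opening: 0.0298
```

```bash
python3 go.py 0.4721 0.164 0.250 82.6;python3 - <<'E'
from h import *
p,K,T=snap("scene",11); crop(p,290,200,440,310,5,"s11.png")
E
```

```text
t 19.45 pos [0.4759 0.163  0.2511] yawx 82.62 zax [-0.0065  0.0004 -1.    ] F [-20.9719  -0.0729  18.9412] open 0.0298
tool delta mm [ 0.4878 -3.8514  1.0854] shares [ 0.0012 -0.0096  0.0027] cap rows 0.09666882217259376
turn z share total 0.0008393857688063274
```

View pics/s11.png

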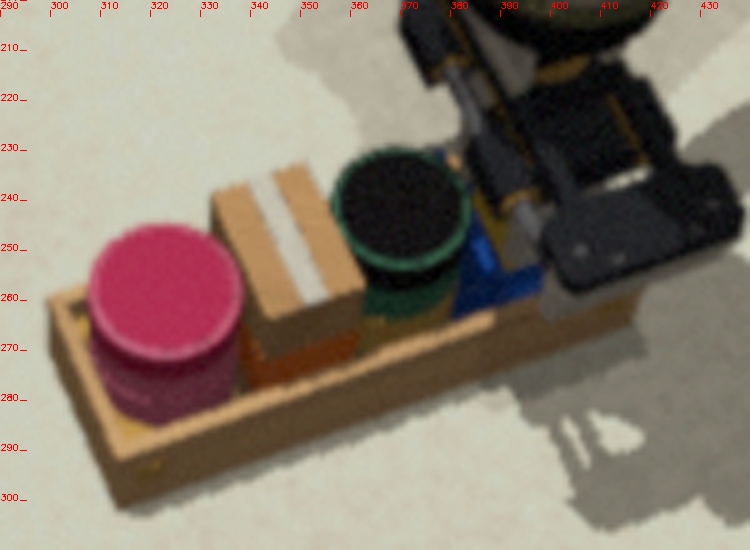

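Request:
arm_command(motion=[{"slide": [0,-0.0015,0],"turn": [0,0,0]},{"slide": [0,-0.0015,0],"turn": [0,0,0]},{"slide": [0,0,0],"turn": [0,0,0]},{"slide": [0,0,0],"turn": [0,0,0]},{"slide": [0,0,0],"turn": [0,0,0]}])

```text
t: 19.92
tool_pos: [0.4754, 0.1631, 0.2511]
orientation: [-2.358, -2.072, 0.004]
force: [-13.3, 0.5, 11.7]
opening: 0.0301
```

```bash
python3 go.py 0.4759 0.163 0.250 82.6
```

```text
t 19.92 pos [0.4754 0.1631 0.2511] yawx 82.62 zax [-0.0039  0.0004 -1.    ] F [-13.2978   0.5445  11.6788] open 0.0301
tool delta mm [0.0183 0.5486 1.0606] shares [0.     0.0014 0.0027] cap rows 0.028637665186039878
turn z share total 0.0005361329106308696
```

Request:
arm_command(motion=[{"slide": [0,-0.002,0],"turn": [0,0,0]},{"slide": [0,0,0],"turn": [0,0,0]},{"slide": [0,0,0],"turn": [0,0,0]},{"slide": [0,0,0],"turn": [0,0,0]},{"slide": [0,0,0],"turn": [0,0,0]}])

```text
t: 20.33
tool_pos: [0.475, 0.163, 0.2511]
orientation: [-2.359, -2.072, 0.002]
force: [-8.3, 0.3, 8.4]
opening: 0.0297
```

Request:
arm_command(motion=[{"slide": [0,0,0],"turn": [0,0,0]},{"slide": [0,0,0],"turn": [0,0,0]},{"slide": [0,0,0],"turn": [0,0,0]},{"slide": [0,0,0],"turn": [0,0,0]},{"slide": [0,0,0],"turn": [0,0,0]}], gripper=75)

```text
t: 20.75
tool_pos: [0.4758, 0.1627, 0.2511]
orientation: [2.36, 2.073, 0.0]
force: [0.5, 0.2, -0.1]
opening: 0.0586
```

Request:
arm_command(motion=[{"slide": [0,0,-0.01],"turn": [0,0,0]},{"slide": [0,0,-0.04],"turn": [0,0,0]},{"slide": [0,0,-0.08],"turn": [0,0,0]},{"slide": [0,0,-0.08],"turn": [0,0,0]},{"slide": [0,-0.03,-0.06],"turn": [0,0,0]}])

```text
t: 21.17
tool_pos: [0.4649, 0.1641, 0.3622]
orientation: [2.36, 2.071, 0.004]
force: [1.4, -0.6, -0.1]
opening: 0.0698
```

Request:
arm_command(motion=[{"slide": [-0.09,0,0],"turn": [0,0,0]},{"slide": [-0.09,0,0],"turn": [0,0,0]},{"slide": [-0.09,0,0],"turn": [0,0,0]},{"slide": [-0.09,0,0],"turn": [0,0,0]},{"slide": [-0.09,0,0],"turn": [0,0,0]}])

```text
t: 21.58
tool_pos: [0.44, -0.0156, 0.3597]
orientation: [2.359, 2.074, 0.001]
force: [1.2, 0.2, 1.3]
opening: 0.0698
```

Request:
arm_command(motion=[{"slide": [-0.09,0,0],"turn": [0,0,0]},{"slide": [-0.09,0,0],"turn": [0,0,0]},{"slide": [-0.06,0,0],"turn": [0,0,0]},{"slide": [-0.03,0,0],"turn": [0,0,0]},{"slide": [0,0,0],"turn": [0,0,0]}])

```text
t: 22.0
tool_pos: [0.4262, -0.1236, 0.3596]
orientation: [2.363, 2.069, -0.0]
force: [-0.2, 0.3, 0.7]
opening: 0.0698
```

```bash
python3 go.py 0.4759 0.163 0.250 82.6; python3 - <<'E'
from h import *
p,K,T=snap("scene",12); crop(p,290,200,430,310,5,"s12.png")
p,K,T=snap("top",12); crop(p,250,215,330,330,5,"t12.png");cv2.imwrite("pics/t12f.png",p)
E
```

```text
t 22.0 pos [ 0.4262 -0.1236  0.3596] yawx 82.4 zax [ 0.0005 -0.001  -1.    ] F [-0.1575  0.3144  0.7142] open 0.0698
tool delta mm [290.7566  11.2538 109.3175] shares [0.7269 0.0281 0.2733] cap rows 7.453997377385922
turn z share total -0.00691772617100756
```

View pics/s12.png

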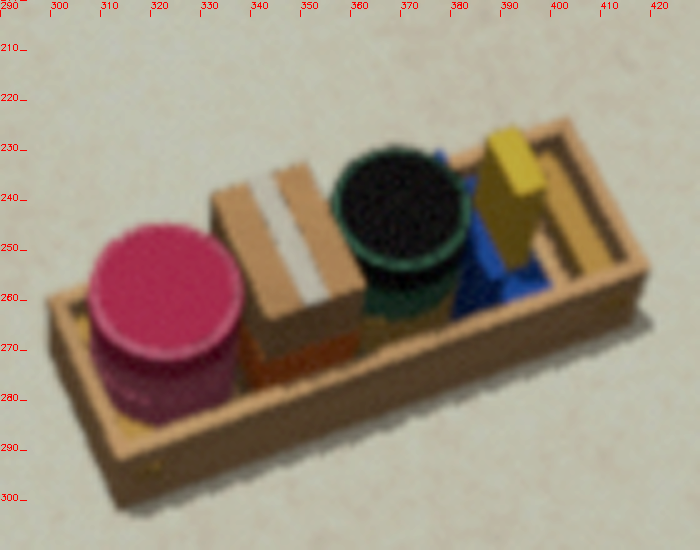

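View pics/t12.png

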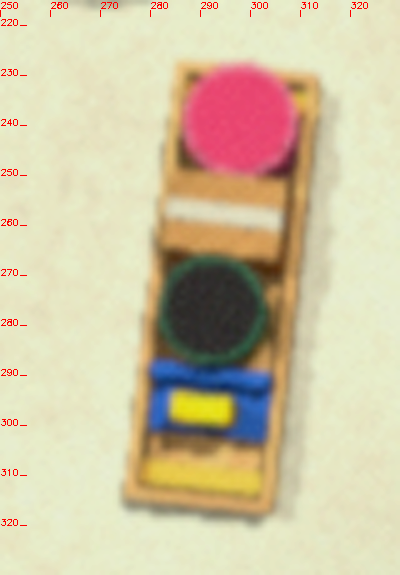

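View pics/t12f.png

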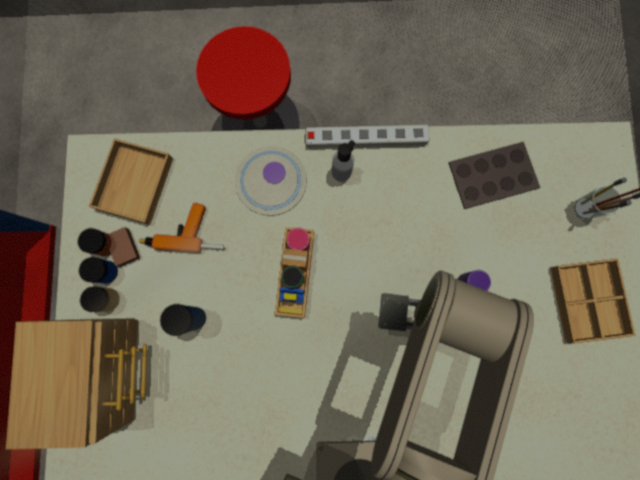

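```bash
python3 - <<'E'
from meas import *
C=np.array([537.5,154.9]);e=np.array([.9917,-.1288]);n=np.array([.1288,.9917])
def show(k,nm,cam,name,box,f,z):
    p,K,T=load(cam,k); p4=cv2.resize(p,None,fx=4,fy=4,interpolation=cv2.INTER_CUBIC)
    h=cv2.cvtColor(p4,cv2.COLOR_BGR2HSV).astype(int)
    c=cv2.convexHull(comp(f(h[...,0],h[...,1],h[...,2]),box=[4*b for b in box]))[:,0]
    P=np.array([cast(u,v,z,K,T) for u,v in (c+.5)/4-.5],np.float32)*1000
    r=cv2.minAreaRect(P); d=np.array(r[0])-C; print(k,cam,name,"s",d@e,"n",d@n,np.round(r[1],1))
for k in (0,12):
    y0,y1=(295,312) if k==0 else (285,302)
    show(k,"","top","tab",(270,y0,310,y1),lambda h,s,v:(h>24)&(h<35)&(s>150)&(v>100),.107)
    show(k,"","scene","tab",(380,215,415,260),lambda h,s,v:(h>18)&(h<35)&(s>120)&(v>90),.107)
    show(k,"","top","pink",(270,215,320,260),lambda h,s,v:(h>160)&(s>100)&(v>118),.096)
    show(k,"","scene","pink",(290,220,345,300),lambda h,s,v:(h>160)&(s>100)&(v>75),.096)
    show(k,"","scene","lilac",(240,60,290,120),lambda h,s,v:(h>120)&(h<150)&(s>90)&(v>52),.090)
p,K,T=load("scene",12)
for nm,u,v,z in(("can ctr",369.0,238.7,.102),("carton near",363,257,.106),("carton far",343.5,264,.106),("carton near L",351,232,.106),("carton far L",332,238,.106)):
    d=cast(u,v,z,K,T)*1000-C; print(nm,d@e,d@n)
E
```

```text
0 top tab s -83.44691545837402 n -0.9582469174194396 [28.6 12.7]
0 scene tab s -83.99620598571778 n 2.237925552673335 [30.3 13.5]
0 top pink s 80.04179685546875 n -1.9128078503418031 [55.3 55.6]
0 scene pink s 78.35802718383789 n -0.5776733715820376 [57.9 57.1]
0 scene lilac s 22.665829918212882 n -458.4387742565918 [56.3 54.1]
12 top tab s -63.24765174377442 n -1.305974589233403 [28.9 13.8]
12 scene tab s -68.9936707196045 n 21.129992485351558 [69.2 21.1]
12 top pink s 82.13279364501953 n -2.4798617825317453 [56.5 54. ]
12 scene pink s 79.87236842529298 n -0.5694278118896536 [57.9 57.4]
12 scene lilac s 22.788200679321285 n -458.1793908581543 [55.3 54.4]
can ctr -16.75056248613562 -3.8428614558798957
carton near 11.239517365316546 29.900769473556462
carton far 51.037077548082294 30.05420614474793
carton near L 10.567788595767086 -27.998966453679866
carton far L 49.56252401564587 -29.11645446130452
```

```bash
python3 -c "
from plant import robot
print(robot.close_job())"
```

```text
the job is handed in; nothing more can be done
None
```

I packed the caddy and handed the job in at about 22 s of the allowed 61 s. The carton went in beside the pink jar with its broad side across the caddy. The green can went in next to it. I then pinched the yellow tab, slid the divider towards the end wall, let go and moved the arm clear.

**Divider:** the push force rose to about 21 N with the row tight, above the expected 4 to 9 N. I eased it to about 8 N before releasing. Tab images put the movement at about 20 mm and the gripper at about 21 mm, so the divider should be near 0.024 m. I could not read the joint itself, so that figure is an estimate.

**Row:** in the last pictures all three stand upright and closed up, and the pink jar was pushed 1.5 to 2 mm towards the end wall. By image, the items lie within about 4 mm of the caddy's centre line.

**Bystanders:** the lilac jar measured unmoved (within 0.3 mm). The mist sprayer, tumbler and glue gun look unchanged in the top view, but I did not measure them.

**Checks that failed or disagreed:**
- The last tab measurement from the scene camera failed because its colour mask also picked up other wood, so the divider figure rests on the top camera and the gripper's travel.
- The top camera's absolute position gave about 0.027 m, roughly 3 mm more than expected, and the two cameras differ by 1 to 3 mm in places.

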